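# Empty the stopper cup into the waste cassette and lift the cassette out

## Robot

A 6-joint arm with a two-finger parallel gripper is mounted at the origin on the work surface. World frame = base frame: x ahead of the robot, y to its left, z up, the work surface at z = 0. Lengths are in m, angles in rad, forces in N, time in s.
With the tool pointing down it reaches from about 0.3 to 0.75 m from the base axis. Payload 8.5 kg.
Tool frame: the origin (TCP) lies on the mounting face of the last link; the fingertips stand 173 mm ahead of it and the grasp point (between the pads) lies manip.grip_point_offset ahead of it (manip.grip_point_offset is the distance from the TCP to the grasp point, in m); z points along the fingers, y is the line along which they close (so a half turn about z gives the same grasp; the last joint's range is limited). The gripper opens to 85 mm and grips with 20 to 120 N. Pads are 22 mm wide; open, the fingers measure 114 mm over their backs; the gripper's body (76 mm by 85 mm) begins 54 mm behind the grasp point. The pads swing forward as they close: fully open they stand 13 mm farther back than shut.
Start: joints at [-1.452, 0.381, 1.297, -0, 1.464, -0.215], TCP at [0.18, -0.52, 0.405] pointing down, gripper open.
Joint ranges: [-3.11, 3.11], [-0.89, 2.33], [0.22, 2.48], [-1.42, 4.56], [0.17, 2.85], [-2.88, 2.88]. Speed limits (rad/s): [2.39, 2.39, 3.14, 3.14, 3.14, 3.14].

## Interface

Orientations are given as a unit quaternion [w, x, y, z].
In Python, from rig import manip, eyes gives the robot as it stands.
- The arm moves only by the tool send_rows, never from a script. Its argument "motion" is a list of rows, each a list of 3 entries, a list of its own where there are three numbers: the shift along the world's x, y, z in mm, then the turn, a rotation vector about the world's x, y, z in rad, then the gripper command: -1 is shut, 1 is fully open, values between are in proportion. In form: [[[x, y, z], [wx, wy, wz], fingers], ...]. A call has exactly 10 rows; each row shifts and turns the commanded pose from where the row before left it; what a row does not reach is not made up. A row lasts 1/10 s, in which the tool goes at most 50 mm and 8.59 degrees, less where a joint would pass 70% of its speed; a pose out of reach is approached as far as the arm can. A call with a gripper value outside its range is refused whole. The fingers move at their own pace and stop on an object; "grip_force" is the grip in N (left out, the last holds). Time passes only in rows, so rows that do not move let the fingers close, or fill a call up. It gives the time, the measured TCP pose, the force, the opening and the grip force at its end, in the units of the state.
- manip.sense(): the state, without advancing time (a new reading comes with each control period).
- eyes.capture(name): name is "side" or "top"; returns a dict with "color" (420x560x3 uint8, red, green, blue), "fx", "fy", "cx", "cy" (pixels), "rvec" (rotation vector, rad) and "tvec" (3), from world to camera coordinates, as OpenCV has them. Camera axes: x right, y down, z forward; pixel columns grow to the right and rows downward; lengths in m; the calibration is good to about 2 mm. A picture is of the moment at which its call begins. There is no depth.
- manip.job_done(): hands the job in; it is judged then, once.
Trained networks look in the newest picture that a camera, given by its name, has taken for a name from the list of things; names that differ only in an ending like _2 or _b are one class to them, and where a whole thing is asked for, a point or a joint stands for the part that bears it (a point fixed in the world has none). Each returns a list of dicts, best first, with "p" (0 to 1); they miss things now and then, are a little off and sometimes report something else, mostly with a low value. They report only what shows in the picture. A call takes as long as a camera call. They do not tell look-alikes from the thing itself.
- eyes.recognise(label, camera): "rect" ([left, top, right, bottom] in pixels, round what is visible of it).
- eyes.regions_of(label, camera): "pixels" (420x560 bool, what is visible of it) and "rect" ([left, top, right, bottom] in pixels, round what is visible of it).
The state is a dict: "t": time; "q": joint angles; "dq": joint speeds; "joint_torque": joint torques, N m; "eef_pos": TCP position; "orientation": TCP orientation; "force": force on the tool from outside, world axes, zero at the start; "torque": the same for the moment, N m; "gripper_width": finger opening in m; "finger_force": force on a finger pad.
Only numpy, scipy, OpenCV 4.12 (cv2) and the standard library are available. Lean on these libraries where they do the work, as an engineer would, in place of code of your own. Each camera call takes 0.05 s, during which the arm holds its last target. There are 200 camera calls.

## Task

Tip the hinged cup over so that all four tube stoppers drop into the waste cassette in its bay, then swing the cup back until it stands fully upright. Then pinch the cassette's two side catches together and lift it, level and with the stoppers in it, about 10 cm straight up out of the station; finish while still holding it there, catches squeezed, and leave the rack, pack and bottle where they are.

Things in the scene. Friction and masses are not known exactly. Their poses are not given: they have to be found in the camera images.
- dock: stopper waste station, fixed on the counter: white deck 200 x 110 x 10 mm with a hinged cup (towards its -x) and a cassette bay (towards its +x). Origin on the counter; deck spans x -85 to 115 mm, y -55 to 55 mm; z up. Two aluminium hinge brackets stand at x -17 to -3 mm, |y| 20 to 25 mm, 104 mm high
- bay (a point): middle of the bay floor, on the deck's top at x = 50 mm, y = 0 of the station, axes alike. From here: two aluminium keepers at |x| < 13 mm, |y| = 35 to 48 mm, 28 mm high, each with a lip (underside 22 mm up) over a catch's nose; guide ribs round the cassette 12 mm high, play 1.5 mm
- cup_hinge (a point): middle of the cup's hinge line, fixed on the station at x = -10, y = 0, z = 96 mm of its frame; the line runs along the station's y, axes alike. The cup's outline from this line when upright: x -58 to 2 mm, y -19 to 19 mm, z -38 (bottom) to 22 mm (rim); 3 mm walls; the cassette-side wall slopes outward to the rim as a chute
- cup (a joint): turn of the cup about its hinge line, rad: 0 = upright (stop), grows as its far end swings up and over towards the cassette, stop at 2.3. The hinge is stiff (friction 0.045 N m): the cup (120 g) stays about where it is left. The stoppers slide out on the way to 2.2; one may stay in until shaken or tipped to the stop
- cup_grip (a point): point in the cup midway between two round bosses on its side walls (10 mm across, flat, 44 mm over their faces along y); upright, 48 mm behind (-x) and 8 mm below the hinge line; moves with the cup on a 49 mm circle. Axes turn with the cup, as the station's at 0. Pinched across the bosses from above, the cup pivots between the pads, so a gripper can keep pointing down; the pads may slip: watch the joint
- cassette: grey open-topped cassette, 100 x 44 x 62 mm (x, y, z), 2 mm walls, 180 to 350 g, loose but latched in the bay. Origin: centre of its underside, 10 mm above the counter when seated; axes then as the station's. Mid-length on each long side a black sprung catch, 22 mm wide, from 12 to 66 mm up, 66 mm over both when free, 54 mm squeezed; a nose at its foot sits under the keeper's lip
- pinch (a point): point midway between the two catches, 54 mm above the cassette's underside, axes as the cassette's: where to pinch, along y, from above. Below this height the space beside the catches is free for 26 mm, down to the keepers' tops
- catch_left (a joint): travel of the +y catch inward, m: 0 = free, 0.006 = fully squeezed (stop); its nose clears the keeper's lip beyond 0.004. The spring pushes back 4 N at 0, 7 N at 0.006
- catch_right (a joint): the same for the -y catch
- stopper1: pulled-off tube stopper, 13 mm across, 15 mm tall, 10 g, free to slide and roll; starts in the cup, all four alike. Origin: centre of its small end
- stopper2: pulled-off tube stopper, 13 mm across, 15 mm tall, 10 g, free to slide and roll; starts in the cup, all four alike. Origin: centre of its small end
- stopper3: pulled-off tube stopper, 13 mm across, 15 mm tall, 10 g, free to slide and roll; starts in the cup, all four alike. Origin: centre of its small end
- stopper4: pulled-off tube stopper, 13 mm across, 15 mm tall, 10 g, free to slide and roll; starts in the cup, all four alike. Origin: centre of its small end
- rack: bystander: white rack of capped tubes, 70 x 110 x 91 mm, origin under its centre
- pack: bystander: flat white plastic pack 130 x 90 x 22 mm, origin under its centre
- reagent: bystander: white reagent bottle, 60 mm across, 130 mm tall, origin under its centre
Mind the look-alikes: they are no part of the job. Leave any orange look-alike of the cassette alone. Of the things that look like the dock, the larger one is meant.

How it is judged:
On the way, in this order (a step that is already met when the one before it is completed fails the run):
1. the cup is tipped (beyond 1.0 rad) (value of joint cup above 1 rad and distance of cassette from where it was at the start of the episode below 0.015 m), for 0.05 s.
2. all four stoppers lie in the cassette, which is still in its bay (x of stopper1 in the frame of cassette between -0.05 and 0.05 m and y of stopper1 in the frame of cassette between -0.022 and 0.022 m and z of stopper1 in the frame of cassette between -0.002 and 0.062 m and x of stopper2 in the frame of cassette between -0.05 and 0.05 m and y of stopper2 in the frame of cassette between -0.022 and 0.022 m and z of stopper2 in the frame of cassette between -0.002 and 0.062 m and x of stopper3 in the frame of cassette between -0.05 and 0.05 m and y of stopper3 in the frame of cassette between -0.022 and 0.022 m and z of stopper3 in the frame of cassette between -0.002 and 0.062 m and x of stopper4 in the frame of cassette between -0.05 and 0.05 m and y of stopper4 in the frame of cassette between -0.022 and 0.022 m and z of stopper4 in the frame of cassette between -0.002 and 0.062 m and distance of cassette from where it was at the start of the episode below 0.015 m), for 0.2 s.
3. the cup stands upright again, the cassette still in its bay (all of step 2 and value of joint cup below 0.12 rad), for 0.2 s.
At the end, for the whole second after the job is handed in: Fingers hold the cassette still by its catches (both squeezed over 4 mm, grip over 4 N), underside over 80 mm above the counter, tilt under 0.3 rad, touching neither station nor bystanders; all four stoppers are inside it; the cup is upright (under 0.12 rad) (height (world z) of cassette above 0.08 m and angle between cassette's own z axis and vertical below 0.3 rad and linear speed of cassette below 0.05 m/s and value of joint each of catch_left, catch_right above 0.004 m and contact force between cassette and the fingers above 4 N and contact force between cassette and dock below 0.1 N and contact force between cassette and rack below 0.1 N and contact force between cassette and pack below 0.1 N and contact force between cassette and reagent below 0.1 N and value of joint cup below 0.12 rad and x of stopper1 in the frame of cassette between -0.05 and 0.05 m and y of stopper1 in the frame of cassette between -0.022 and 0.022 m and z of stopper1 in the frame of cassette between -0.002 and 0.062 m and x of stopper2 in the frame of cassette between -0.05 and 0.05 m and y of stopper2 in the frame of cassette between -0.022 and 0.022 m and z of stopper2 in the frame of cassette between -0.002 and 0.062 m and x of stopper3 in the frame of cassette between -0.05 and 0.05 m and y of stopper3 in the frame of cassette between -0.022 and 0.022 m and z of stopper3 in the frame of cassette between -0.002 and 0.062 m and x of stopper4 in the frame of cassette between -0.05 and 0.05 m and y of stopper4 in the frame of cassette between -0.022 and 0.022 m and z of stopper4 in the frame of cassette between -0.002 and 0.062 m); the arm keeps its last pose, push and grip.
It fails at once if the rack is pushed more than 30 mm (distance of rack from where it was at the start of the episode above 0.03 m).
It fails at once if the pack is pushed more than 30 mm (distance of pack from where it was at the start of the episode above 0.03 m).
It fails at once if the reagent is pushed more than 30 mm (distance of reagent from where it was at the start of the episode above 0.03 m).
It also fails if it takes over 58 s, if anything falls off the work surface, if the arm or the gripper's body presses on something with over 40 N, if the wrist force passes 120 N, or if a joint passes its speed limit or range.

## Working session

There is one attempt and no reset: what is moved stays moved. The work goes in short steps, Python scripts to look and compute and a tool call to move; the robot and the scene stay as the last step left them, time stands still between calls to the robot, and variables do not carry over. Pictures are saved under pics/ and viewed, at most 11 in all, crops included, and the job is handed in when it is done.

Besides the shell and the picture viewer there is one more tool, called after "Emit:" as name([rows], argument=value, ...), one row to a line, values as JSON. send_rows: Moves the arm, as the interface text tells. Its arguments: {"type":"object","properties":{"motion":{"type":"array","items":{"type":"array"}},"grip_force":{"type":"number"}},"required":["motion"]}

```bash
mkdir -p pics; cat > h.py <<'E'
import numpy as np, cv2
from rig import manip, eyes
def cap(n,f=None):
    c=eyes.capture(n)
    if f: cv2.imwrite('pics/'+f,c['color'][:,:,::-1])
    return c
def K(c): return np.array([[c['fx'],0,c['cx']],[0,c['fy'],c['cy']],[0,0,1.]])
def proj(c,P): return cv2.projectPoints(np.atleast_2d(np.array(P,float)),np.array(c['rvec'],float),np.array(c['tvec'],float),K(c),None)[0][:,0]
def ray(c,uv,z):
    R=cv2.Rodrigues(np.array(c['rvec'],float))[0];t=np.array(c['tvec'],float).ravel()
    o=-R.T@t; d=R.T@np.linalg.inv(K(c))@np.array([uv[0],uv[1],1.]); return o+d*(z-o[2])/d[2]
E
python3 - <<'E'
from h import *
s=cap('side','s0.png');t=cap('top','t0.png')
st=manip.sense();print(st,manip.grip_point_offset)
for c in('side','top'):
  for l in('dock','cassette','cup','rack','pack','reagent'):
    print(c,l,[(np.round(r['rect']).tolist(),round(r['p'],2)) for r in eyes.recognise(l,c)][:4])
for n,c in(('s',s),('t',t)):
  R=cv2.Rodrigues(np.array(c['rvec'],float))[0];print(n,-R.T@np.ravel(c['tvec']),R[2],c['fx'])
a=np.hstack([s['color'],t['color']])
E
```

```text
{'t': 0.1, 'q': array([-1.45233092e+00,  3.81141927e-01,  1.29816503e+00, -4.28012442e-06,
        1.46359596e+00, -2.15297930e-01]), 'dq': array([-0.00112456, -0.00076326, -0.00265843, -0.00087987,  0.00079401,
       -0.00212423]), 'joint_torque': array([ 4.26619707e-03, -4.49219263e+01, -2.31654274e+01, -1.19680099e-04,
        3.72631257e-03, -2.10509643e-05]), 'eef_pos': array([ 0.18017439, -0.51961005,  0.40417295]), 'orientation': array([-6.54464081e-04,  9.86107291e-01,  1.66108342e-01,  2.95813644e-05]), 'force': array([0.21820474, 0.8543439 , 1.00474033]), 'torque': array([-0.00423132, -0.01452634,  0.00500188]), 'finger_force': 0.0, 'gripper_width': 0.0853047547561484} 0.1547
side dock [([249.0, 152.0, 329.0, 212.0], 0.96), ([312.0, 132.0, 359.0, 162.0], 0.92)]
side cassette [([236.0, 210.0, 283.0, 252.0], 0.93), ([254.0, 166.0, 293.0, 202.0], 0.86)]
side cup [([295.0, 152.0, 322.0, 183.0], 0.77), ([342.0, 129.0, 360.0, 146.0], 0.58)]
side rack [([267.0, 111.0, 303.0, 152.0], 0.76)]
side pack [([126.0, 345.0, 223.0, 420.0], 0.6), ([254.0, 165.0, 295.0, 204.0], 0.6), ([249.0, 153.0, 330.0, 214.0], 0.21)]
side reagent [([301.0, 316.0, 342.0, 382.0], 0.63)]
top dock [([382.0, 220.0, 412.0, 268.0], 0.93), ([297.0, 165.0, 347.0, 239.0], 0.86)]
top cassette [([252.0, 170.0, 278.0, 206.0], 0.85), ([309.0, 171.0, 332.0, 211.0], 0.58)]
top cup [([321.0, 205.0, 342.0, 230.0], 0.66)]
top rack [([394.0, 172.0, 438.0, 207.0], 0.57)]
top pack [([128.0, 140.0, 166.0, 183.0], 0.92)]
top reagent [([148.0, 232.0, 174.0, 254.0], 0.73), ([308.0, 172.0, 333.0, 207.0], 0.43), ([318.0, 204.0, 338.0, 230.0], 0.42)]
s [0.40495145 0.7234212  0.67560373] [ 0.12717696 -0.76919524 -0.62623056] 411.85128907533965
t [0.43367381 0.01551966 1.28739629] [ 8.32641460e-02  4.73175637e-04 -9.96527400e-01] 426.4788453613526
```

View pics/t0.png

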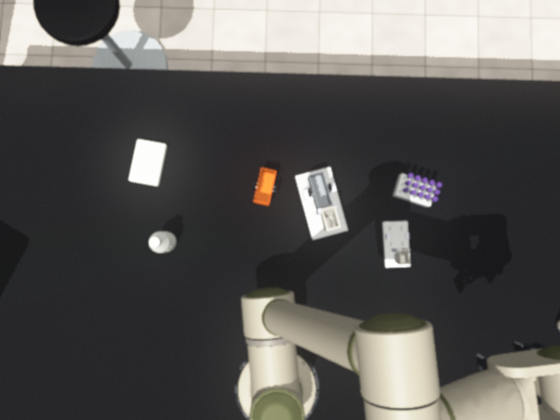

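View pics/s0.png

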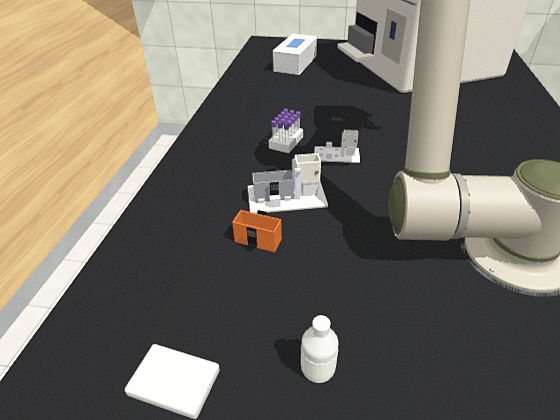

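The top view shows the larger dock at about (322,202), with its grey cassette towards (320,188) and its cup at (331,218). The orange look-alike is at (265,186). The small dock at (397,244) and the rack at (418,188) sit to its right. The side view has the dock at (288,182), with the cup on the right. I'll zoom in for corners.

```bash
python3 - <<'E'
from h import *
t=cv2.imread('pics/t0.png');s=cv2.imread('pics/s0.png')
a=cv2.resize(t[155:250,285:360],None,fx=6,fy=6,interpolation=cv2.INTER_CUBIC)
b=cv2.resize(s[140:220,240:340],None,fx=4.4,fy=4.4,interpolation=cv2.INTER_CUBIC)
im=np.zeros((570,800,3),np.uint8);im[:,:450]=a;b=cv2.resize(s[145:220,242:334],(345,281),interpolation=cv2.INTER_CUBIC);im[:281,455:]=b
cv2.imwrite('pics/z0.png',im)
E
```

```text
(no output)
```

View pics/z0.png

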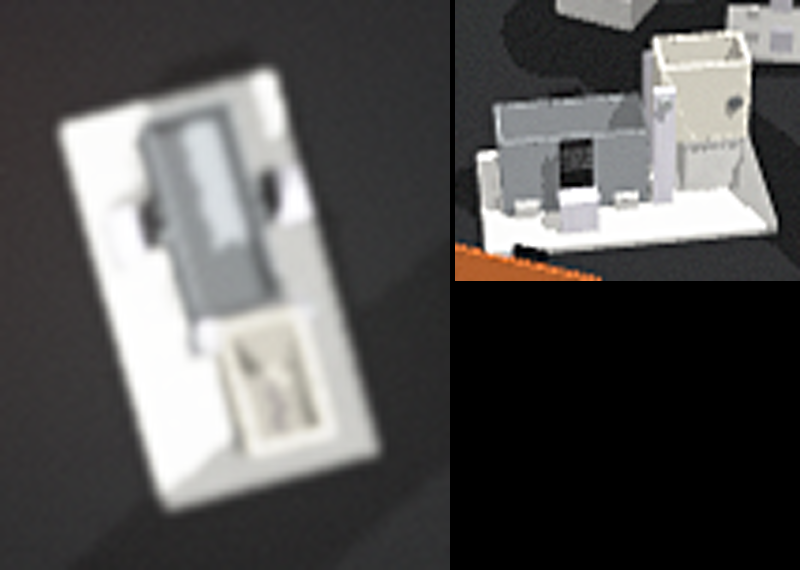

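```bash
cat >> h.py <<'E'
def T(p,P):
    c,s=np.cos(p[2]),np.sin(p[2]);P=np.atleast_2d(np.array(P,float))
    return np.c_[p[0]+c*P[:,0]-s*P[:,1],p[1]+s*P[:,0]+c*P[:,1],P[:,2]]
E
python3 - <<'E'
from h import *
from scipy.optimize import least_squares
t=cap('top');s=cap('side')
ft=lambda u:np.array([(u[0]+.5)/6+285-.5,(u[1]+.5)/6+155-.5])
fs=lambda u:np.array([(u[0]-455+.5)/3.75+242-.5,(u[1]+.5)/3.75+145-.5])
D=[([.115,.055,.01],ft((62,125))),([.115,-.055,.01],ft((273,68))),([-.085,-.055,.01],ft((380,455))),([-.085,.055,.01],ft((165,512)))]
S=[([-.085,.055,.01],fs((777,227))),([.115,.055,.01],fs((484,247))),([.1,.022,.072],fs((500,138))),([-.068,.019,.118],fs((748,66))),([-.06,.019+.003,.088],fs((735,104)))]
P=[d[0] for d in D];Q=[d[0] for d in S];u=np.array([d[1] for d in D]);v=np.array([d[1] for d in S])
f1=lambda p:(proj(t,T(p,P))-u).ravel()
f2=lambda p:(proj(s,T(p,Q))-v).ravel()
for f in(f1,f2,lambda p:np.r_[f1(p),f2(p)]):
  r=least_squares(f,[.5,0,.1]);print(r.x.round(4),f(r.x).round(1))
p=r.x
print('cupgrip',T(p,[-.058,0,.088]),'hinge',T(p,[-.01,0,.096]),'pinch',T(p,[.05,0,.064]))
for l,z in(('cassette',.04),('rack',.05)):
  print(l,[ray(t,((q['rect'][0]+q['rect'][2])/2,(q['rect'][1]+q['rect'][3])/2),z).round(3) for q in eyes.recognise(l,'top')])
E
```

```text
[ 0.5315 -0.1233  0.2857] [ 0.   0.  -0.   0.4 -0.2 -0.1  0.2 -0.2]
[ 0.5306 -0.1268  0.2581] [-0.1 -0.5 -0.5 -0.4 -0.7  0.7  0.7 -0.4  0.6  0.4]
[ 0.5311 -0.1246  0.2793] [ 0.7 -0.   0.7  0.5  0.1  0.1  0.4 -0.2 -0.1 -0.4 -0.4  0.7 -0.9  1.6
  0.4 -0.3  0.4  0.6]
cupgrip [[ 0.47538186 -0.14060056  0.088     ]] hinge [[ 0.52152225 -0.12736937  0.096     ]] pinch [[ 0.57919774 -0.11083039  0.064     ]]
cassette [array([0.583, 0.052, 0.04 ]), array([ 0.574, -0.113,  0.04 ])]
rack [array([ 0.588, -0.393,  0.05 ])]
```

Emit:
send_rows([
  [[15,19,0],[0,0,-0.005],0.4],
  [[15,19,0],[0,0,-0.005],0.4],
  [[15,19,0],[0,0,-0.005],0.4],
  [[15,19,0],[0,0,-0.005],0.4],
  [[15,19,0],[0,0,-0.005],0.4],
  [[15,19,0],[0,0,-0.005],0.4],
  [[15,19,0],[0,0,-0.005],0.4],
  [[15,19,0],[0,0,-0.005],0.4],
  [[15,19,0],[0,0,-0.005],0.4],
  [[15,19,0],[0,0,-0.005],0.4],
], grip_force=30)

```text
t: 1.9
eef_pos: [0.3307, -0.3288, 0.4048]
orientation: [0.0, 0.99, 0.141, 0.0]
force: [1.0, -0.3, 1.2]
gripper_width: 0.0599
finger_force: 0.0
```

Emit:
send_rows([
  [[15,19,0],[0,0,0],0.4],
  [[15,19,0],[0,0,0],0.4],
  [[15,19,0],[0,0,0],0.4],
  [[15,19,0],[0,0,0],0.4],
  [[15,19,-10],[0,0,0],0.4],
  [[15,19,-10],[0,0,0],0.4],
  [[15,19,-10],[0,0,0],0.4],
  [[15,19,-10],[0,0,0],0.4],
  [[15,19,-10],[0,0,0],0.4],
  [[10,19,-10],[0,0,0],0.4],
])

```text
t: 2.9
eef_pos: [0.476, -0.1388, 0.3444]
orientation: [0.0, 0.99, 0.142, 0.0]
force: [-0.7, -0.3, -0.4]
gripper_width: 0.0596
finger_force: 0.0
```

```bash
python3 - <<'E'
from h import *
from scipy.spatial.transform import Rotation as Ro
t=cap('top','t1.png');s=cap('side','s1.png')
st=manip.sense();w=st['orientation'];R=Ro.from_quat([w[1],w[2],w[3],w[0]]).as_matrix()
print(st['t'],st['eef_pos'],R.round(3),st['gripper_width'],manip.grip_point_offset,np.arctan2(R[1,1],R[0,1]),st['q'])
a=cv2.imread('pics/t1.png')[140:260,260:380];b=cv2.imread('pics/s1.png')[100:220,230:350]
cv2.imwrite('pics/z1.png',np.hstack([cv2.resize(x,(400,400),interpolation=cv2.INTER_CUBIC) for x in(a,b)]))
E
```

```text
3.0 [ 0.47571568 -0.13791157  0.34361333] [[ 0.959  0.283 -0.002]
 [ 0.283 -0.959  0.002]
 [-0.001 -0.002 -1.   ]] 0.059809351625048184 0.1547 -1.284344174734943 [-5.21742876e-01  3.43299040e-01  1.54758241e+00  3.77294428e-04
  1.25311939e+00  7.62481619e-01]
```

View pics/z1.png

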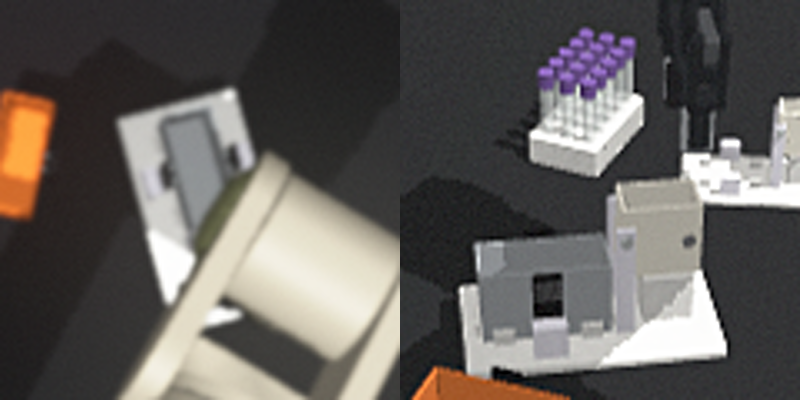

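Emit:
send_rows([
  [[0,0,-10],[0,0,0],0.4],
  [[0,-1,-15],[0,0,0],0.4],
  [[0,0,-15],[0,0,0],0.4],
  [[0,0,-15],[0,0,0],0.4],
  [[0,0,-15],[0,0,0],0.4],
  [[0,0,-10],[0,0,0],0.4],
  [[0,0,-10],[0,0,0],0.4],
  [[0,0,-10],[0,0,0],0.4],
  [[0,0,0],[0,0,0],0.4],
  [[0,0,0],[0,0,0],0.4],
])

```text
t: 4.0
eef_pos: [0.4753, -0.1407, 0.2448]
orientation: [0.0, 0.99, 0.141, 0.0]
force: [0.4, -0.8, -0.7]
gripper_width: 0.0596
finger_force: 0.0
```

Emit:
send_rows([
  [[0,0,0],[0,0,0],-0.5],
  [[0,0,0],[0,0,0],-0.5],
  [[0,0,0],[0,0,0],-0.5],
  [[0,0,0],[0,0,0],-0.5],
  [[0,0,0],[0,0,0],-0.5],
  [[0,0,0],[0,0,0],-0.5],
  [[0,0,0],[0,0,0],-0.5],
  [[0,0,0],[0,0,0],-0.5],
  [[0,0,0],[0,0,0],-0.5],
  [[0,0,0],[0,0,0],-0.5],
])

```text
t: 5.0
eef_pos: [0.4751, -0.14, 0.2455]
orientation: [-0.001, 0.99, 0.141, 0.0]
force: [-1.1, 4.1, 5.0]
gripper_width: 0.0428
finger_force: 29.7
```

```bash
python3 - <<'E'
from h import *
s=cap('side','s2.png')
print(proj(s,T([.5311,-.1246,.2793],[-.058,.022,.088])))
b=cv2.imread('pics/s2.png')[120:220,240:340]
cv2.imwrite('pics/z2.png',cv2.resize(b,(500,500),interpolation=cv2.INTER_CUBIC))
E
```

```text
[[315.90755231 173.03008684]]
```

View pics/z2.png

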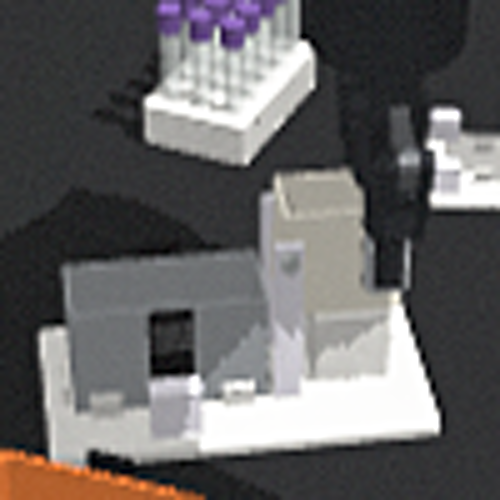

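The finger sits on the boss at crop (395,270), and the 43 mm opening matches the bosses. Next I'll work out the arc.

```bash
python3 - <<'E'
import numpy as np
th=np.linspace(0,2.25,31);x=48-48*np.cos(th)-8*np.sin(th);z=48*np.sin(th)-8*np.cos(th)+8
P=np.c_[x*np.cos(.281),x*np.sin(.281),z];P=np.round(P*2)/2
D=np.diff(P,axis=0)
for k in range(3):print([[r.tolist(),[0,0,0],-.5] for r in D[10*k:10*k+10]],P[10*k+10])
E
```

```text
[[[-0.5, -0.0, 3.5], [0, 0, 0], -0.5], [[0.0, 0.0, 4.0], [0, 0, 0], -0.5], [[0.0, 0.0, 3.5], [0, 0, 0], -0.5], [[0.5, 0.0, 3.5], [0, 0, 0], -0.5], [[0.5, 0.0, 3.5], [0, 0, 0], -0.5], [[0.5, 0.5, 3.5], [0, 0, 0], -0.5], [[1.5, 0.0, 3.5], [0, 0, 0], -0.5], [[1.0, 0.5, 3.5], [0, 0, 0], -0.5], [[2.0, 0.5, 3.0], [0, 0, 0], -0.5], [[1.5, 0.5, 3.5], [0, 0, 0], -0.5]] [ 7.  2. 35.]
[[[2.0, 0.5, 3.0], [0, 0, 0], -0.5], [[2.5, 1.0, 2.5], [0, 0, 0], -0.5], [[2.5, 0.5, 2.5], [0, 0, 0], -0.5], [[2.5, 1.0, 2.5], [0, 0, 0], -0.5], [[3.0, 0.5, 2.5], [0, 0, 0], -0.5], [[2.5, 1.0, 2.0], [0, 0, 0], -0.5], [[3.5, 1.0, 1.5], [0, 0, 0], -0.5], [[3.0, 0.5, 1.5], [0, 0, 0], -0.5], [[3.5, 1.0, 1.5], [0, 0, 0], -0.5], [[3.0, 1.0, 1.0], [0, 0, 0], -0.5]] [35.  10.  55.5]
[[[3.5, 1.0, 0.5], [0, 0, 0], -0.5], [[3.5, 1.0, 0.5], [0, 0, 0], -0.5], [[3.5, 1.0, 0.0], [0, 0, 0], -0.5], [[3.5, 1.0, 0.0], [0, 0, 0], -0.5], [[3.5, 1.0, -0.5], [0, 0, 0], -0.5], [[3.5, 1.0, -0.5], [0, 0, 0], -0.5], [[3.5, 1.0, -1.0], [0, 0, 0], -0.5], [[3.5, 1.0, -1.0], [0, 0, 0], -0.5], [[3.0, 1.0, -1.5], [0, 0, 0], -0.5], [[3.0, 1.0, -1.5], [0, 0, 0], -0.5]] [69.  20.  50.5]
```

Emit:
send_rows([
  [[-0.5,0,3.5],[0,0,0],-0.5],
  [[0,0,4],[0,0,0],-0.5],
  [[0,0,3.5],[0,0,0],-0.5],
  [[0.5,0,3.5],[0,0,0],-0.5],
  [[0.5,0,3.5],[0,0,0],-0.5],
  [[0.5,0.5,3.5],[0,0,0],-0.5],
  [[1.5,0,3.5],[0,0,0],-0.5],
  [[1,0.5,3.5],[0,0,0],-0.5],
  [[2,0.5,3],[0,0,0],-0.5],
  [[1.5,0.5,3.5],[0,0,0],-0.5],
])

```text
t: 6.05
eef_pos: [0.4817, -0.1382, 0.2794]
orientation: [-0.001, 0.99, 0.142, -0.001]
force: [-0.6, 5.5, -7.2]
gripper_width: 0.0429
finger_force: 31.3
```

Emit:
send_rows([
  [[2,0.5,3],[0,0,0],-0.5],
  [[2.5,1,2.5],[0,0,0],-0.5],
  [[2.5,0.5,2.5],[0,0,0],-0.5],
  [[2.5,1,2.5],[0,0,0],-0.5],
  [[3,0.5,2.5],[0,0,0],-0.5],
  [[2.5,1,2],[0,0,0],-0.5],
  [[3.5,1,1.5],[0,0,0],-0.5],
  [[3,0.5,1.5],[0,0,0],-0.5],
  [[3.5,1,1.5],[0,0,0],-0.5],
  [[3,1,1],[0,0,0],-0.5],
])

```text
t: 7.05
eef_pos: [0.5093, -0.1301, 0.3003]
orientation: [-0.001, 0.99, 0.142, -0.002]
force: [-7.2, 4.7, -0.5]
gripper_width: 0.0428
finger_force: 31.7
```

```bash
python3 - <<'E'
from h import *
s=cap('side','s3.png')
b=cv2.imread('pics/s3.png')[100:220,220:340]
cv2.imwrite('pics/z3.png',cv2.resize(b,(500,500),interpolation=cv2.INTER_CUBIC))
E
```

```text
(no output)
```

View pics/z3.png

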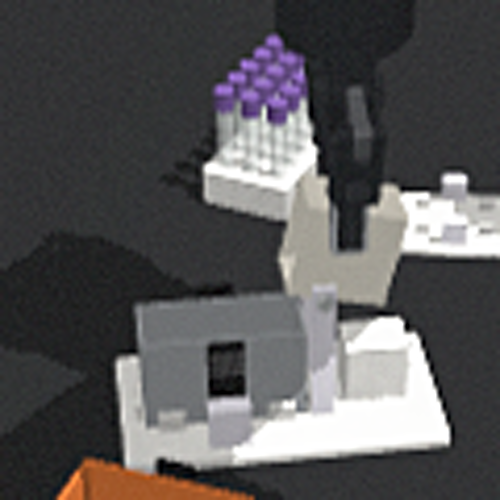

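The cup is about 85° over and moving with the fingers. I'll continue.

Emit:
send_rows([
  [[3.5,1,0.5],[0,0,0],-0.5],
  [[3.5,1,0.5],[0,0,0],-0.5],
  [[3.5,1,0],[0,0,0],-0.5],
  [[3.5,1,0],[0,0,0],-0.5],
  [[3.5,1,-0.5],[0,0,0],-0.5],
  [[3.5,1,-0.5],[0,0,0],-0.5],
  [[3.5,1,-1],[0,0,0],-0.5],
  [[3.5,1,-1],[0,0,0],-0.5],
  [[3,1,-1.5],[0,0,0],-0.5],
  [[3,1,-1.5],[0,0,0],-0.5],
])

```text
t: 8.1
eef_pos: [0.5441, -0.1196, 0.297]
orientation: [-0.001, 0.99, 0.142, 0.001]
force: [-3.1, 10.8, 10.8]
gripper_width: 0.0426
finger_force: 29.2
```

Emit:
send_rows([
  [[2,0.5,-1.5],[0,0,0],-0.5],
  [[1,0,-0.5],[0,0,0],-0.5],
  [[0,0,0],[0,0,0],-0.5],
  [[0,0,0],[0,0,0],-0.5],
  [[0,0,0],[0,0,0],-0.5],
  [[-4,-1,1.5],[0,0,0],-0.5],
  [[-4,-1,1],[0,0,0],-0.5],
  [[4,1,-1],[0,0,0],-0.5],
  [[4,1,-1.5],[0,0,0],-0.5],
  [[0,0,0],[0,0,0],-0.5],
])

```text
t: 9.1
eef_pos: [0.5475, -0.1187, 0.295]
orientation: [-0.001, 0.99, 0.142, 0.001]
force: [-1.6, 14.4, 10.5]
gripper_width: 0.0428
finger_force: 29.4
```

```bash
python3 - <<'E'
from h import *
s=cap('side','s4.png');t=cap('top','t4.png')
for c in('side','top'):
  for i in(1,): print(c,[(np.round(r['rect']).tolist(),round(r['p'],2)) for r in eyes.recognise('stopper1',c)])
b=cv2.imread('pics/s4.png')[100:220,220:340];a=cv2.imread('pics/t4.png')[140:260,260:380]
cv2.imwrite('pics/z4.png',np.hstack([cv2.resize(x,(400,400),interpolation=cv2.INTER_CUBIC) for x in(a,b)]))
E
```

```text
side [([252.0, 169.0, 293.0, 202.0], 0.35)]
top []
```

View pics/z4.png

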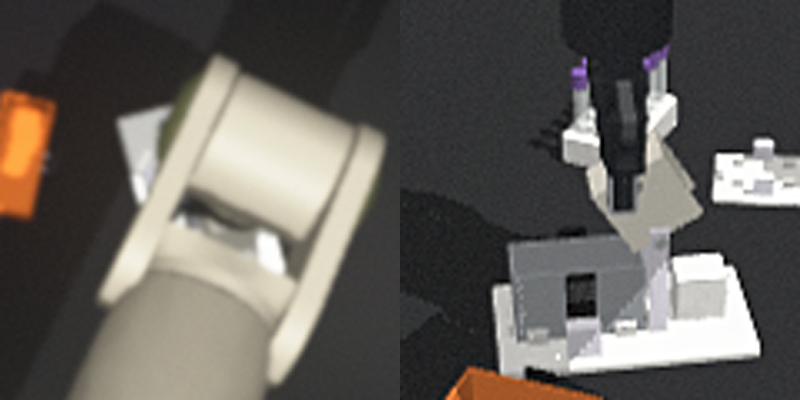

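Emit:
send_rows([
  [[-6,-1.5,2],[0,0,0],-0.5],
  [[6,1.5,-2],[0,0,0],-0.5],
  [[-6,-1.5,2],[0,0,0],-0.5],
  [[6,1.5,-2],[0,0,0],-0.5],
  [[0,0,0],[0,0,0],-0.5],
  [[0,0,0],[0,0,0],-0.5],
  [[0,0,0],[0,0,0],-0.5],
  [[-1,0,0.5],[0,0,0],-0.5],
  [[-2,-0.5,1.5],[0,0,0],-0.5],
  [[-3,-1,1.5],[0,0,0],-0.5],
])

```text
t: 10.3
eef_pos: [0.541, -0.1206, 0.2976]
orientation: [-0.001, 0.99, 0.142, 0.0]
force: [-0.4, 11.2, -0.0]
gripper_width: 0.0426
finger_force: 30.4
```

Emit:
send_rows([
  [[-3,-1,1.5],[0,0,0],-0.5],
  [[-3.5,-1,1],[0,0,0],-0.5],
  [[-3.5,-1,1],[0,0,0],-0.5],
  [[-3.5,-1,0.5],[0,0,0],-0.5],
  [[-3.5,-1,0.5],[0,0,0],-0.5],
  [[-3.5,-1,0],[0,0,0],-0.5],
  [[-3.5,-1,0],[0,0,0],-0.5],
  [[-3.5,-1,-0.5],[0,0,0],-0.5],
  [[-3.5,-1,-0.5],[0,0,0],-0.5],
  [[-3,-1,-1],[0,0,0],-0.5],
])

```text
t: 11.3
eef_pos: [0.5073, -0.1308, 0.2988]
orientation: [-0.001, 0.99, 0.141, 0.001]
force: [2.7, 9.7, -5.5]
gripper_width: 0.0427
finger_force: 37.2
```

Emit:
send_rows([
  [[-3.5,-1,-1.5],[0,0,0],-0.5],
  [[-3,-0.5,-1.5],[0,0,0],-0.5],
  [[-3.5,-1,-1.5],[0,0,0],-0.5],
  [[-2.5,-1,-2],[0,0,0],-0.5],
  [[-3,-0.5,-2.5],[0,0,0],-0.5],
  [[-2.5,-1,-2.5],[0,0,0],-0.5],
  [[-2.5,-0.5,-2.5],[0,0,0],-0.5],
  [[-2.5,-1,-2.5],[0,0,0],-0.5],
  [[-2,-0.5,-3],[0,0,0],-0.5],
  [[-1.5,-0.5,-3.5],[0,0,0],-0.5],
])

```text
t: 12.3
eef_pos: [0.4804, -0.1385, 0.277]
orientation: [-0.001, 0.99, 0.142, 0.0]
force: [-3.6, 8.3, 5.9]
gripper_width: 0.0431
finger_force: 37.4
```

Emit:
send_rows([
  [[-2,-0.5,-3],[0,0,0],-0.5],
  [[-1,-0.5,-3.5],[0,0,0],-0.5],
  [[-1.5,0,-3.5],[0,0,0],-0.5],
  [[-0.5,-0.5,-3.5],[0,0,0],-0.5],
  [[-0.5,0,-3.5],[0,0,0],-0.5],
  [[-0.5,0,-3.5],[0,0,0],-0.5],
  [[0,0,-3.5],[0,0,0],-0.5],
  [[0,0,-4],[0,0,0],-0.5],
  [[0.5,0,-3],[0,0,0],-0.5],
  [[0,0,-2],[0,0,0],-0.5],
])

```text
t: 13.3
eef_pos: [0.4749, -0.1401, 0.2451]
orientation: [-0.0, 0.99, 0.142, -0.0]
force: [-10.2, 11.4, 34.0]
gripper_width: 0.0427
finger_force: 40.3
```

Emit:
send_rows([
  [[0,0,2],[0,0,0],-0.5],
  [[0,0,0],[0,0,0],0.4],
  [[0,0,0],[0,0,0],0.4],
  [[0,0,0],[0,0,0],0.4],
  [[0,0,0],[0,0,0],0.4],
  [[0,0,10],[0,0,0],0.4],
  [[0,0,20],[0,0,0],0.4],
  [[0,0,25],[0,0,0],0.4],
  [[0,0,25],[0,0,0],0.4],
  [[0,0,25],[0,0,0],0.4],
])

```text
t: 14.3
eef_pos: [0.475, -0.1406, 0.352]
orientation: [0.0, 0.99, 0.141, 0.0]
force: [0.9, 0.5, -0.5]
gripper_width: 0.0598
finger_force: 0.0
```

Emit:
send_rows([
  [[-15,-15,0],[0,0,0],0.4],
  [[-15,-15,0],[0,0,0],0.4],
  [[-15,-15,0],[0,0,0],0.4],
  [[-15,-15,0],[0,0,0],0.4],
  [[-15,-15,0],[0,0,0],0.4],
  [[-15,-15,0],[0,0,0],0.4],
  [[-15,-15,0],[0,0,0],0.4],
  [[-15,-15,0],[0,0,0],0.4],
  [[0,0,0],[0,0,0],0.4],
  [[0,0,0],[0,0,0],0.4],
])

```text
t: 15.3
eef_pos: [0.3552, -0.2606, 0.3507]
orientation: [0.0, 0.99, 0.141, 0.0]
force: [0.6, 0.1, 0.2]
gripper_width: 0.0599
finger_force: 0.0
```

```bash
python3 - <<'E'
from h import *
s=cap('side','s5.png');t=cap('top','t5.png');print(manip.sense()['t'])
for c in('side','top'):
  print(c,[(np.round(r['rect']).tolist(),round(r['p'],2)) for r in eyes.recognise('stopper1',c)])
b=cv2.imread('pics/s5.png')[145:220,240:315+15];a=cv2.imread('pics/t5.png')[160:245,290:355]
cv2.imwrite('pics/z5.png',np.hstack([cv2.resize(a,(428,560),interpolation=cv2.INTER_CUBIC),cv2.copyMakeBorder(cv2.resize(b,(370,308),interpolation=cv2.INTER_CUBIC),0,252,0,0,0)]))
E
```

```text
15.4
side []
top [([306.0, 173.0, 332.0, 210.0], 0.29)]
```

View pics/z5.png

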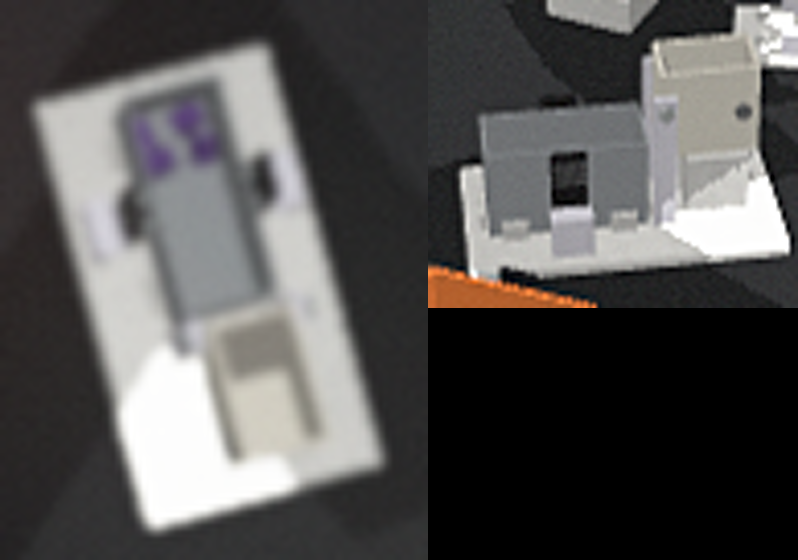

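The top view shows a 2x2 purple block of stoppers at the cassette's far end (crop 180,135). The cup is empty and upright. Next is the cassette.

Emit:
send_rows([
  [[22.5,15,0],[0,0,0],1],
  [[22.5,15,0],[0,0,0],1],
  [[22.5,15,0],[0,0,0],1],
  [[22.5,15,0],[0,0,0],1],
  [[22.5,15,0],[0,0,0],1],
  [[22.5,15,0],[0,0,0],1],
  [[22.5,15,0],[0,0,0],1],
  [[22.5,15,0],[0,0,0],1],
  [[22.5,15,0],[0,0,0],1],
  [[21,16,0],[0,0,0],1],
])

```text
t: 16.5
eef_pos: [0.5798, -0.1082, 0.3501]
orientation: [-0.0, 0.99, 0.142, -0.0]
force: [-0.1, 0.0, 0.7]
gripper_width: 0.0855
finger_force: 0.0
```

Emit:
send_rows([
  [[0,0,-10],[0,0,0],1],
  [[0,0,-20],[0,0,0],1],
  [[0,0,-20],[0,0,0],1],
  [[0,0,-20],[0,0,0],1],
  [[0,0,-10],[0,0,0],1],
  [[0,0,0],[0,0,0],1],
  [[0,0,0],[0,0,0],1],
  [[0,0,0],[0,0,0],1],
  [[0,0,0],[0,0,0],1],
  [[0,0,0],[0,0,0],1],
])

```text
t: 17.5
eef_pos: [0.5787, -0.1096, 0.2708]
orientation: [0.0, 0.99, 0.141, 0.0]
force: [1.1, 0.3, 0.1]
gripper_width: 0.0852
finger_force: 0.0
```

```bash
python3 - <<'E'
from h import *
s=cap('side','s6.png');st=manip.sense();print(st['eef_pos'],st['force'],st['gripper_width'])
b=cv2.imread('pics/s6.png')[110:220,230:340]
cv2.imwrite('pics/z6.png',cv2.resize(b,(550,550),interpolation=cv2.INTER_CUBIC))
E
```

```text
[ 0.57868733 -0.10962287  0.27062406] [ 0.03087433 -0.58776433 -0.08167143] 0.08560705058412713
```

View pics/z6.png

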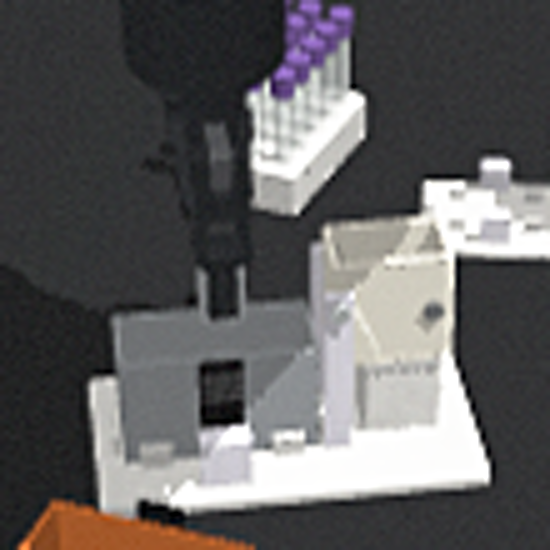

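The finger (222,290) is straight above the black catch (222,390), so I'll descend and pinch.

Emit:
send_rows([
  [[0,0,-10],[0,0,0],1],
  [[0,0,-10],[0,0,0],1],
  [[0,0,-10],[0,0,0],1],
  [[0,0,-10],[0,0,0],1],
  [[0,0,-7],[0,0,0],1],
  [[0,0,-5],[0,0,0],1],
  [[0,0,0],[0,0,0],1],
  [[0,0,0],[0,0,0],1],
  [[0,0,0],[0,0,0],1],
  [[0,0,0],[0,0,0],1],
], grip_force=50)

```text
t: 18.55
eef_pos: [0.5787, -0.1096, 0.2186]
orientation: [0.0, 0.99, 0.141, 0.0]
force: [-0.9, -0.4, 0.6]
gripper_width: 0.0852
finger_force: 0.0
```

Emit:
send_rows([
  [[0,0,0],[0,0,0],-0.5],
  [[0,0,0],[0,0,0],-0.5],
  [[0,0,0],[0,0,0],-0.5],
  [[0,0,0],[0,0,0],-0.5],
  [[0,0,0],[0,0,0],-0.5],
  [[0,0,0],[0,0,0],-0.5],
  [[0,0,0],[0,0,0],-0.5],
  [[0,0,0],[0,0,0],-0.5],
  [[0,0,0],[0,0,0],-0.5],
  [[0,0,0],[0,0,0],-0.5],
])

```text
t: 19.55
eef_pos: [0.5788, -0.1094, 0.2199]
orientation: [0.0, 0.99, 0.142, 0.001]
force: [-2.7, 3.4, 14.2]
gripper_width: 0.0483
finger_force: 51.3
```

The opening of 48 mm is below the 54 mm I expected, so I'll look before lifting.

```bash
python3 - <<'E'
from h import *
s=cap('side','s7.png');t=cap('top','t7.png');st=manip.sense();print(st['eef_pos'],st['force'],st['torque'],st['gripper_width'],st['finger_force'])
b=cv2.imread('pics/s7.png')[125:215,235:325];a=cv2.imread('pics/t7.png')[150:240,285:375]
cv2.imwrite('pics/z7.png',np.hstack([cv2.resize(x,(400,400),interpolation=cv2.INTER_CUBIC) for x in(a,b)]))
E
```

```text
[ 0.57878652 -0.10936268  0.21994102] [-3.40075859  2.07070052 13.60953921] [0.61148411 0.56648436 0.0469901 ] 0.04839546490566149 51.336109042167664
```

View pics/z7.png

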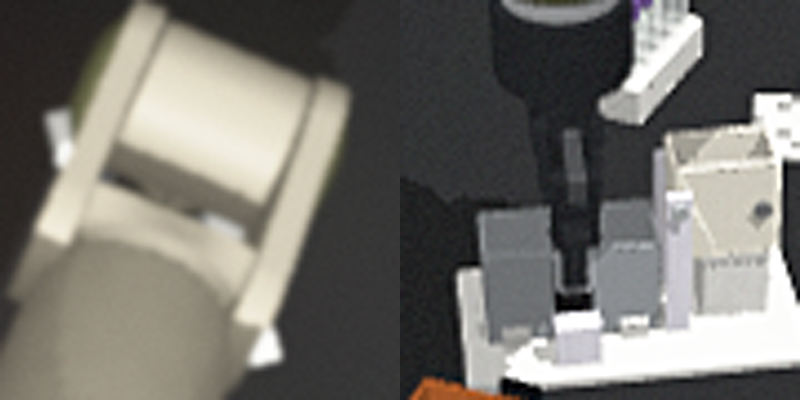

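The finger sits squarely on the catch at (575,250). I'll ease the grip to 35 N and lift.

Emit:
send_rows([
  [[0,0,0],[0,0,0],-0.5],
  [[0,0,0],[0,0,0],-0.5],
  [[0,0,0],[0,0,0],-0.5],
  [[0,0,2],[0,0,0],-0.5],
  [[0,0,2],[0,0,0],-0.5],
  [[0,0,2],[0,0,0],-0.5],
  [[0,0,2],[0,0,0],-0.5],
  [[0,0,2],[0,0,0],-0.5],
  [[0,0,2],[0,0,0],-0.5],
  [[0,0,0],[0,0,0],-0.5],
], grip_force=35)

```text
t: 20.65
eef_pos: [0.5787, -0.1097, 0.2305]
orientation: [0.0, 0.99, 0.141, 0.0]
force: [-0.3, 0.3, -2.6]
gripper_width: 0.0482
finger_force: 50.5
```

Emit:
send_rows([
  [[0,0,4],[0,0,0],-0.5],
  [[0,0,6],[0,0,0],-0.5],
  [[0,0,6],[0,0,0],-0.5],
  [[0,0,6],[0,0,0],-0.5],
  [[0,0,6],[0,0,0],-0.5],
  [[0,0,6],[0,0,0],-0.5],
  [[0,0,6],[0,0,0],-0.5],
  [[0,0,6],[0,0,0],-0.5],
  [[0,0,3],[0,0,0],-0.5],
  [[0,0,1],[0,0,0],-0.5],
])

```text
t: 21.65
eef_pos: [0.5787, -0.1096, 0.2806]
orientation: [0.0, 0.99, 0.141, 0.0]
force: [-0.4, -0.1, -2.6]
gripper_width: 0.0482
finger_force: 50.5
```

Emit:
send_rows([
  [[0,0,4],[0,0,0],-0.5],
  [[0,0,6],[0,0,0],-0.5],
  [[0,0,8],[0,0,0],-0.5],
  [[0,0,8],[0,0,0],-0.5],
  [[0,0,8],[0,0,0],-0.5],
  [[0,0,4],[0,0,0],-0.5],
  [[0,0,2],[0,0,0],-0.5],
  [[0,0,0],[0,0,0],-0.5],
  [[0,0,0],[0,0,0],-0.5],
  [[0,0,0],[0,0,0],-0.5],
])

```text
t: 22.65
eef_pos: [0.5787, -0.1096, 0.3199]
orientation: [-0.0, 0.99, 0.141, -0.0]
force: [0.0, -0.2, -2.5]
gripper_width: 0.0481
finger_force: 50.5
```

```bash
python3 - <<'E'
from h import *
s=cap('side','s8.png');st=manip.sense();print(st['t'],st['eef_pos'],st['force'],st['gripper_width'],st['finger_force'])
b=cv2.imread('pics/s8.png')[95:215,225:345]
cv2.imwrite('pics/z8.png',cv2.resize(b,(550,550),interpolation=cv2.INTER_CUBIC))
E
```

```text
22.7 [ 0.57868774 -0.10963149  0.31989967] [ 0.82789287  0.43960248 -2.55190105] 0.04826522671936395 50.51990568637848
```

View pics/z8.png

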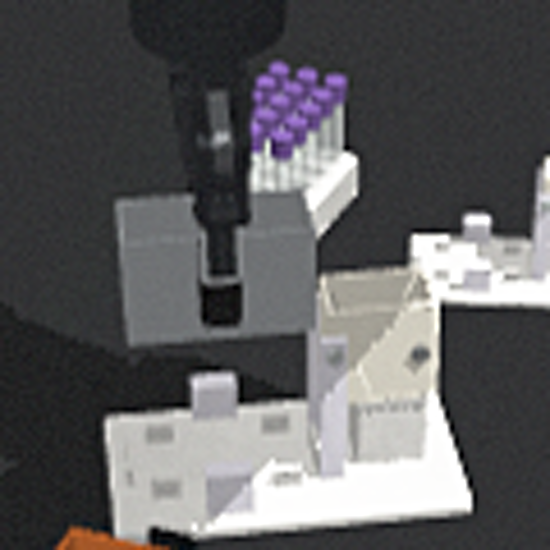

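The cassette hangs level at (215,270), well clear of the station, and the cup is upright.

```bash
python3 -c "
from rig import manip
print(manip.job_done())"
```

```text
the job is handed in; nothing more can be done
None
```

I tipped the cup so the four stoppers fell into the cassette, swung it back upright, lifted the cassette level about 10 cm by its squeezed catches, and handed the job in while still holding it; no verdict came back.

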